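# Turn the coated ball towards the lit curing lamp

### The arm

A 6-joint arm with a two-finger parallel gripper is mounted at the origin on the work surface. World frame = base frame: x ahead of the robot, y to its left, z up, the work surface at z = 0. Lengths are in m, angles in rad, forces in N, time in s.
With the tool pointing down it reaches from about 0.275 to 0.75 m from the base axis. Payload 10.2 kg.
Tool frame: the origin (TCP) lies at the very end of the fingers, on their centre line; the grasp point (between the pads) lies 19 mm behind it; z points along the fingers, y is the direction in which the jaws open and shut (so a half turn about z gives the same grasp; the last joint's range is limited). The gripper opens to 88 mm and grips with 3 to 60 N. Pads are 18 mm wide; open, the fingers measure 123 mm over their backs; the gripper's body (75 mm by 187 mm) begins 45 mm behind the grasp point.
Start: joints at [-0.223, 0.313, 1.498, -0, 1.331, -0.223], TCP at [0.525, -0, 0.239] pointing down, gripper open.
Joint ranges: [-2.94, 2.94], [-0.97, 2.17], [0.19, 2.56], [-1.23, 4.37], [0.02, 3.11], [-2.88, 2.88]. Speed limits (rad/s): [2.39, 2.39, 3.01, 3.14, 3.14, 3.14].

### API

Orientations are given as a unit quaternion [w, x, y, z].
In Python, from rig import get_obs, grab_frame, hand_in, regions_of gives the robot as it stands.
- The arm moves only by the tool arm_command, never from a script. Its argument "rows" is a list of rows, each a list of 3 entries, a list of its own where there are three numbers: the shift along the tool's x, y, z in m, then the turn about the tool's z in rad, then the closure in counts, from 0 (fully open) to 255 (shut). In form: [[[dx, dy, dz], spin, grip], ...]. A call has exactly 5 rows; each row shifts and turns the commanded pose from where the row before left it, along the tool's axes as they then stand; what a row does not reach is not made up. A row lasts 1/12 s, in which the tool goes at most 41.7 mm and 7.16 degrees, less where a joint would pass 70% of its speed; a pose out of reach is approached as far as the arm can. A call with a gripper value outside its range is refused whole. The fingers move at their own pace and stop on an object; "force" is the grip in N (left out, the last holds). Time passes only in rows, so rows that do not move let the fingers close, or fill a call up. It gives the time, the measured TCP pose, the force and the opening at its end, in the units of the state.
- get_obs(): the state, without advancing time (a new reading comes with each control period).
- grab_frame(name): name is "scene" or "side" or "wrist"; returns a dict with "color" (480x640x3 uint8, blue, green, red), "z_map" (480x640 float32, m along the optical axis (not along the pixel's ray), 0 where there is no reading), "camera_matrix" (3x3 intrinsics, pixels), "camera_from_world" (4x4, takes a point from world to camera coordinates). Camera axes: x right, y up, looking along -z (the intrinsics and any distortion apply to the point x, -y, -z); pixel columns grow to the right and rows downward; lengths in m; the calibration is good to about 2 mm. A picture is of the moment at which its call begins.
- hand_in(): hands the job in, once; it reports no verdict.
Trained networks look in a picture, given as the dict that the camera call returned (one of the last four; its "shot" number tells which), for a name from the list of things; names that differ only in an ending like _2 or _b are one class to them, and where a whole thing is asked for, a point or a joint stands for the part that bears it (a point fixed in the world has none). Each returns a list of dicts, best first, with "conf" (0 to 1); they miss things now and then, are a little off and sometimes report something else, mostly with a low value. They report only what shows in the picture. A call takes as long as a camera call. They do not tell look-alikes from the thing itself.
- regions_of(target, picture): "region" (480x640 bool, what is visible of it) and "centre" ([row, column] in pixels, amid what is visible of it).
The state is a dict: "t": time; "qpos": joint angles; "joint_vel": joint speeds; "tau": joint torques, N m; "position": TCP position; "ee_rot": TCP orientation; "ft_force": force on the tool from outside, world axes, zero at the start; "wrist_torque": the same for the moment, N m; "finger_gap": finger opening in m.
Only numpy, scipy, OpenCV 4.12 (cv2) and the standard library are available. Lean on these libraries where they do the work, as an engineer would, in place of code of your own. Each camera call takes 0.05 s, during which the arm holds its last target.

### The job

The freshly sprayed ball lies loose in the dish on the stand: lift the dish by the grip block of its handle until it is clearly more than 5 cm off the stand, then turn it a quarter turn above the stand so that its red tab points straight at the curing lamp that is lit (not the dark one). Keep the dish level and the ball in the middle of it all the way, and disturb nothing else. Finish still holding the dish up like that, steady over the stand; do not put it down or let go.

Things in the scene. Friction and masses are not known exactly. Their poses are not given: they have to be found in the camera images.
- stand_top (a point): Centre of the flat top of the fixed round stand, 40 mm above the bench: an aluminium drum 90 mm across on a dark steel foot disc 210 mm across, 6 mm thick, with four white quarter marks. Its x axis is where the dish's red tab points at the start; the two lamps stand out along its +y and -y axis.
- dish_centre (a point): Middle, lowest point of the loose aluminium dish's floor, 5 mm above its flat underside. The dish weighs 0.2 to 0.4 kg, is 146 mm across, its rim 28 mm high, and stands centred on the stand. The floor rises at 8 degrees all round, so the ball rolls back to the middle if the dish is level. The dish's x axis points to its red tab, z up, y along the handle.
- dish_grip (a point): Centre of the black grip block in the dish's arched handle, straight above the dish's centre, 95 mm above its underside, 135 mm above the bench at the start. The block is fixed to the handle, 16 mm thick along the dish's x axis (pinch it so), 60 mm long along y, 26 mm high; 8 mm handle rods run on from both ends along y, then down to the rim. The ball's top is 37 mm below the block's underside.
- tab (a point): Middle of the outer end part of the red tab on the dish's rim, 100 mm from the dish's centre along the dish's +x axis and 21 mm above the underside; the tab is 26 mm wide and reaches to 108 mm.
- ball_center (a point): Centre of the loose yellow ball, 40 mm across, about 0.06 kg, lying in the middle of the dish.
- lamp_lit_mid (a point): Lit curing lamp, fixed to the bench: a caged upright column with a glowing orange-yellow tube and a disc of the same colour on its cap, 172 mm high, foot 90 mm across; this point is the middle of the tube, 108 mm above the bench. It stands 260 to 330 mm from the stand, straight out to the stand's left or right (a quarter turn from the tab's direction at the start).
- lamp_dark_mid (a point): Dark curing lamp, same in size and shape but its tube and the disc on its cap are black; it stands on the other side of the stand.
- tape: Roll of masking tape lying flat, 100 mm across, 25 mm high, a bystander; origin at the centre of its underside.
- cup: White mixing cup, 72 mm across, 85 mm high, a bystander; origin at the centre of its underside.
Things that resemble listed ones, but are neither listed nor needed, are in the scene too. What is shaped like the part that bears lamp_lit_mid but brown or purple is not meant.

How it is judged:
By the outcome, as a careful person would: the job done as asked, in the order asked, and still so for the second after the job is handed in, while the arm keeps its last pose, push and grip.
It also fails if it takes over 38 s, if anything falls off the work surface, if the arm or the gripper's body presses on something with over 40 N, if the wrist force passes 120 N, or if a joint passes its speed limit or range.

## Working session

There is one attempt and no reset: what is moved stays moved. The work goes in short steps, Python scripts to look and compute and a tool call to move; the robot and the scene stay as the last step left them, time stands still between calls to the robot, and variables do not carry over. Pictures are saved under pics/ and viewed, and the job is handed in when it is done.

Besides the shell and the picture viewer there is one more tool, called after ">>>" in YAML: its name, and indented under it one key for each argument. arm_command: Moves the arm, as the interface text tells. Its arguments: {"type":"object","properties":{"rows":{"type":"array"},"force":{"type":"number"}},"required":["rows"]}

```bash
mkdir -p pics; ls
python3 - <<'E'
from rig import *
import cv2,json
o=get_obs();print({k:o[k] for k in('t','position','ee_rot','finger_gap','ft_force')})
for n in('scene','side','wrist'):
    f=grab_frame(n);cv2.imwrite(f'pics/{n}0.png',f['color']);print(n,f['camera_from_world'].round(3).tolist())
E
```

```text
pics
{'t': 0.0, 'position': array([5.24756464e-01, 4.58285283e-05, 2.38179690e-01]), 'ee_rot': array([-5.40946833e-04,  7.07115694e-01,  7.07097584e-01, -3.29872740e-04]), 'finger_gap': 0.08787697255622329, 'ft_force': array([0.90317425, 0.24195485, 0.30085927])}
scene [[-0.018, 1.0, 0.006, 0.073], [-0.683, -0.016, 0.73, 0.289], [0.73, 0.009, 0.683, -1.498], [0.0, 0.0, 0.0, 1.0]]
side [[-0.833, -0.553, -0.023, 0.436], [0.35, -0.558, 0.753, -0.338], [-0.428, 0.619, 0.658, -1.341], [0.0, 0.0, 0.0, 1.0]]
wrist [[1.0, 0.0, -0.003, -0.524], [-0.001, 0.953, -0.304, 0.042], [0.003, 0.304, 0.953, -0.392], [0.0, 0.0, 0.0, 1.0]]
```

View pics/scene0.png

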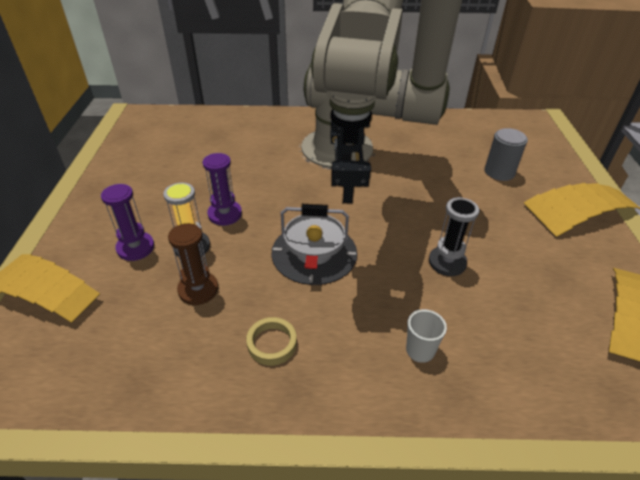

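View pics/side0.png

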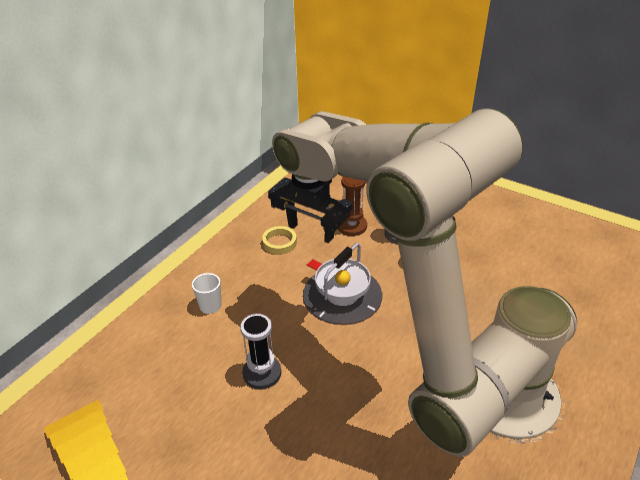

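View pics/wrist0.png

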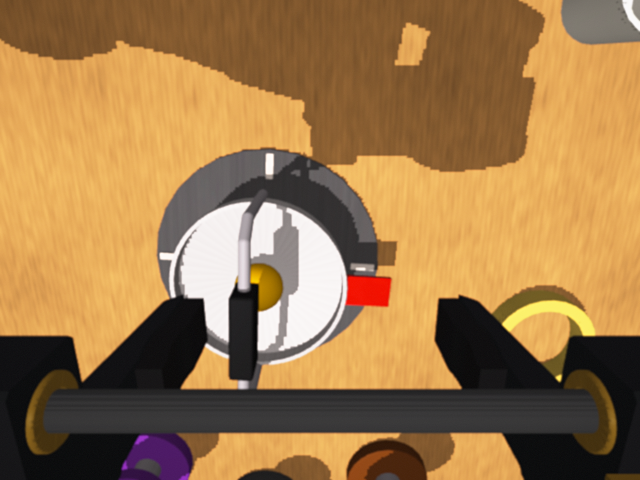

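The scene camera faces the robot, so image right is +y. Lamp-shaped things in the scene picture:
- yellow-lit lamp at about (185,215)
- purple ones at (127,222) and (220,190)
- brown one at (193,265)
- dark lamp at (455,237)

The dish is at (315,240) with its red tab at (311,262). By the description, the lit lamp is the yellow one. I'll check it in a crop and measure.

```bash
cat > h.py <<'E'
import numpy as np
def pts(f,mask):
    K=f['camera_matrix'];z=f['z_map'];r,c=np.nonzero(mask&(z>0));d=z[r,c]
    p=np.stack([(c-K[0,2])*d/K[0,0],-(r-K[1,2])*d/K[1,1],-d,np.ones_like(d)])
    return (np.linalg.inv(f['camera_from_world'])@p)[:3].T, r, c
E
python3 - <<'E'
from rig import *
from h import *
import cv2
for n in('scene','side','wrist'):
    f=grab_frame(n)
    if n=='scene':
        cv2.imwrite('pics/crop1.png',cv2.resize(f['color'][140:320,90:490],None,fx=2,fy=2,interpolation=2))
    for t in('dish_grip','dish_centre','tab','ball_center','lamp_lit_mid','lamp_dark_mid','stand_top'):
        for g in regions_of(t,f)[:6]:
            p,r,c=pts(f,g['region'])
            if len(p)>10: print(n,t,round(g['conf'],2),np.round(g['centre']),'med',np.median(p,0).round(4),'lo',np.percentile(p,3,0).round(3),'hi',np.percentile(p,97,0).round(3))
    # colour: red tab; black block top
    b,gg,rr=[f['color'][...,i].astype(int) for i in range(3)]
    p,r,c=pts(f,(rr>150)&(gg<70)&(b<70)); 
    if len(p): print(n,'red',len(p),p.mean(0).round(4),p.min(0).round(3),p.max(0).round(3))
E
```

```text
scene dish_grip 0.58 [223. 311.] med [ 0.4783 -0.0619  0.0552] lo [ 0.361 -0.134  0.002] hi [0.562 0.01  0.148]
scene dish_centre 0.89 [225. 312.] med [ 0.479  -0.0641  0.0555] lo [ 0.409 -0.133  0.047] hi [0.56  0.007 0.148]
scene tab 0.82 [226. 312.] med [ 0.4794 -0.0623  0.0555] lo [ 0.41  -0.133  0.047] hi [0.563 0.009 0.148]
scene tab 0.3 [351. 271.] med [ 0.7453 -0.1435  0.0231] lo [ 0.696 -0.188  0.001] hi [ 0.788 -0.096  0.027]
scene ball_center 0.57 [234. 315.] med [ 0.4834 -0.0629  0.0751] lo [ 0.43  -0.079  0.053] hi [ 0.494 -0.047  0.086]
scene lamp_lit_mid 0.82 [193. 223.] med [ 0.3516 -0.2974  0.0766] lo [ 0.307 -0.337  0.002] hi [ 0.377 -0.265  0.174]
scene lamp_lit_mid 0.74 [226. 124.] med [ 0.484  -0.4914  0.0772] lo [ 0.44  -0.532  0.003] hi [ 0.508 -0.462  0.174]
scene lamp_lit_mid 0.62 [201. 184.] med [ 0.4735 -0.3568  0.1488] lo [ 0.276 -0.438 -0.   ] hi [ 0.495 -0.321  0.175]
scene lamp_lit_mid 0.57 [272. 193.] med [ 0.614  -0.3141  0.0817] lo [ 0.573 -0.351  0.007] hi [ 0.638 -0.284  0.174]
scene lamp_dark_mid 0.6 [242. 454.] med [0.5166 0.2489 0.0766] lo [0.47
[... 1979 characters left out ...]
35 -0.33   0.001] hi [ 0.487 -0.319  0.014]
wrist lamp_lit_mid 0.83 [460. 157.] med [ 0.3501 -0.2836  0.0168] lo [ 0.318 -0.315  0.006] hi [ 0.378 -0.261  0.057]
wrist lamp_lit_mid 0.61 [462. 384.] med [ 0.5954 -0.2965  0.0159] lo [ 0.556 -0.317  0.002] hi [ 0.635 -0.278  0.019]
wrist lamp_dark_mid 0.46 [ 20. 601.] med [0.7205 0.1346 0.0474] lo [0.713 0.122 0.004] hi [0.77  0.153 0.085]
wrist stand_top 0.69 [198. 282.] med [ 0.4898 -0.0029  0.0066] lo [ 0.376 -0.116  0.005] hi [0.569 0.035 0.008]
wrist stand_top 0.31 [286. 258.] med [ 0.4805 -0.0568  0.0542] lo [ 0.412 -0.128  0.049] hi [0.562 0.005 0.149]
wrist red 1192 [ 0.5632 -0.0683  0.0634] [ 0.546 -0.109  0.007] [ 0.581 -0.055  0.066]
```

View pics/crop1.png

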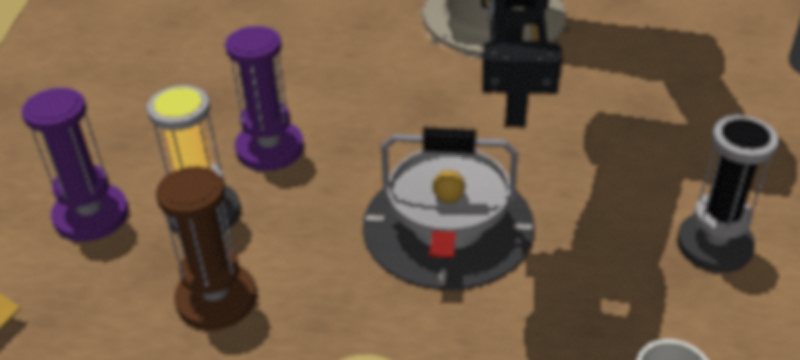

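The crop at (180,130) shows the yellow tube and the yellow cap disc, so that is the lit lamp, on the −y side. The black-capped lamp on the right is dark. Next: the exact grip pose, the handle direction, the tab and the lamp axes.

Run:
```python
from rig import *
from h import *
import cv2
for n in('wrist','scene','side'):
    f=grab_frame(n); col=f['color'].astype(int); full=np.ones((480,640),bool)
    P,r,c=pts(f,full); C=col[r,c]
    near=np.hypot(P[:,0]-.483,P[:,1]+.06)<.1
    for nm,m in (('block',near&(P[:,2]>.128)&(P[:,2]<.16)&(C.max(1)<60)),('handle',near&(P[:,2]>.128)&(P[:,2]<.16))):
        p=P[m]
        if len(p)<10: continue
        (cx,cy),wh,a=cv2.minAreaRect(p[:,:2].astype('f4'))
        u=np.linalg.svd(p[:,:2]-p[:,:2].mean(0))[2][0]
        print(n,nm,len(p),p.mean(0).round(4),'rect',round(cx,4),round(cy,4),np.round(wh,4),'dir',np.degrees(np.arctan2(u[1],u[0])).round(2),'z',p[:,2].min().round(3),p[:,2].max().round(3))
    m=near|(np.hypot(P[:,0]-.483,P[:,1]+.06)<.115)
    m&=(P[:,2]>.05)&(C[:,2]>120)&(C[:,1]<70)&(C[:,0]<70); 
    if m.sum(): p=P[m];print(n,'tab',m.sum(),p.mean(0).round(4))
    # rim circle
    m=(np.abs(P[:,2]-.067)<.003)&(np.hypot(P[:,0]-.483,P[:,1]+.06)<.08)&(C.min(1)>100)
    if m.sum()>10:
        (cx,cy),R=cv2.minEnclosingCircle(P[m][:,:2].astype('f4'));print(n,'rim',m.sum(),cx,cy,R)
    for nm,x,y in(('lit',.48,-.36),('dark',.50,.26)):
        m=(P[:,2]>.165)&(P[:,2]<.18)&(np.hypot(P[:,0]-x,P[:,1]-y)<.07)
        if m.sum()>20:
            (cx,cy),R=cv2.minEnclosingCircle(P[m][:,:2].astype('f4'));print(n,nm,m.sum(),cx,cy,R,np.median(P[m],0))
```

```text
wrist block 2444 [ 0.4756 -0.0596  0.1465] rect 0.474 -0.0631 [0.0598 0.0159] dir -93.09 z 0.128 0.15
wrist handle 3628 [ 0.4756 -0.0487  0.1438] rect 0.4749 -0.0482 [0.1197 0.0161] dir -92.83 z 0.128 0.15
wrist tab 1214 [ 0.5632 -0.068   0.0634]
wrist rim 1844 0.47370174527168274 -0.06426090747117996 0.07236383855342865
scene block 265 [ 0.4797 -0.0632  0.1417] rect 0.4768 -0.0624 [0.0562 0.0196] dir 86.2 z 0.129 0.151
scene handle 433 [ 0.4781 -0.0617  0.1402] rect 0.4755 -0.0627 [0.1462 0.0215] dir 87.01 z 0.129 0.151
scene tab 128 [ 0.5632 -0.0679  0.0635]
scene rim 163 0.47526541352272034 -0.06277674436569214 0.07252998650074005
scene lit 510 0.46135053038597107 -0.36347708106040955 0.035667821764945984 [ 0.46697623 -0.36167846  0.1725828 ]
scene dark 560 0.5011783242225647 0.2562975287437439 0.0360666960477829 [0.50683793 0.25278518 0.17309468]
side block 178 [ 0.4713 -0.0605  0.1439] rect 0.4731 -0.0636 [0.0629 0.0174] dir 86.67 z 0.129 0.156
side handle 280 [ 0.4727 -0.057   0.1419] rect 0.4739 -0.0615 [0.1466 0.0195] dir 86.34 z 0.128 0.156
side tab 83 [ 0.5669 -0.0692  0.0636]
side rim 171 0.47584545612335205 -0.06270356476306915 0.07476579397916794
side dark 642 0.5018097758293152 0.2541666030883789 0.03644508495926857 [0.49737829 0.25645625 0.17312883]
```

Dish centre is about (0.4747, −0.063), with a yaw of about −3°. The lit lamp lies at about −92.7° from it. First I go above the block and align.

>>> arm_command:
  rows:
    - [[-0.016,-0.0125,0],0,0]
    - [[-0.016,-0.0125,0],0,0]
    - [[-0.016,-0.0125,0],0,0]
    - [[-0.015,-0.0125,0.01],0,0]
    - [[0,0,0.015],0.052,0]
  force: 35

```text
t: 1.92
position: [0.4742, -0.065, 0.2146]
ee_rot: [0.001, 0.726, 0.688, 0.0]
ft_force: [1.0, -0.2, -0.1]
finger_gap: 0.0878
```

>>> arm_command:
  rows:
    - [[0,0,0.01],0,0]
    - [[0,0,0],0,0]
    - [[0,0,0],0,0]
    - [[0,0,0],0,0]
    - [[0,0,0],0,0]

```text
t: 2.33
position: [0.4755, -0.0628, 0.2043]
ee_rot: [0.001, 0.725, 0.689, 0.0]
ft_force: [0.6, -0.7, -0.6]
finger_gap: 0.0881
```

Run:
```python
from rig import *
from h import *
import cv2
o=get_obs();print(o['t'],o['position'],o['ee_rot'],o['ft_force'])
for n in('wrist','scene','side'):
    f=grab_frame(n); col=f['color'].astype(int)
    cv2.imwrite(f'pics/{n}2.png',f['color'])
    P,r,c=pts(f,np.ones((480,640),bool)); C=col[r,c]
    m=(np.hypot(P[:,0]-.475,P[:,1]+.063)<.05)&(P[:,2]>.128)&(P[:,2]<.155)&(C.max(1)<60)
    p=P[m]
    if len(p)>10: print(n,len(p),p.mean(0).round(4),cv2.minAreaRect(p[:,:2].astype('f4')))
```

```text
2.3333 [ 0.47548703 -0.0627993   0.2043281 ] [5.14558645e-04 7.24811399e-01 6.88947103e-01 2.43908552e-04] [ 0.63248289 -0.69295333 -0.57968191]
wrist 3240 [ 0.4741 -0.0605  0.148 ] ((0.4738326370716095, -0.06318103522062302), (0.0592842623591423, 0.015447545796632767), 87.01399230957031)
scene 267 [ 0.4797 -0.0628  0.1419] ((0.47656309604644775, -0.06255937367677689), (0.056125085800886154, 0.018351424485445023), 86.76728820800781)
side 186 [ 0.4717 -0.0605  0.144 ] ((0.47380101680755615, -0.06154339388012886), (0.0630810484290123, 0.017686083912849426), 87.35667419433594)
```

View pics/wrist2.png

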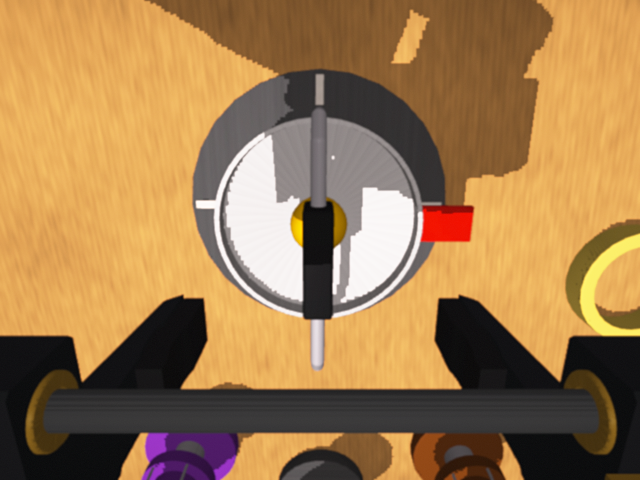

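View pics/side2.png

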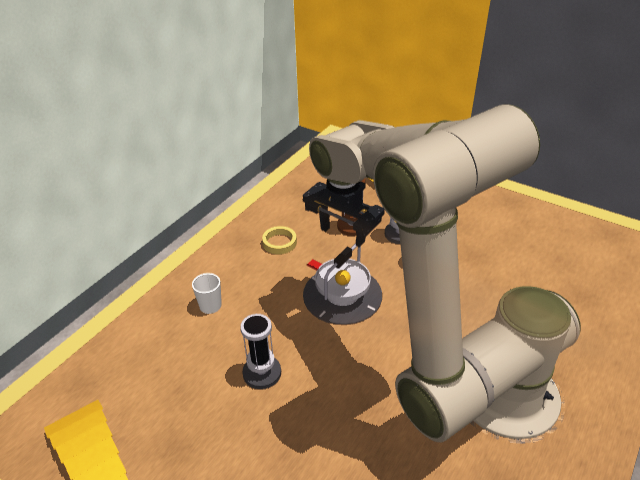

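The wrist view shows the fingertips at columns 205 and 436 (middle 320) and the block at column 318, parallel to the pads, with the ball centred beneath. I'll shift 1 mm and go down 88 mm.

>>> arm_command:
  rows:
    - [[0,-0.001,0.02],0,0]
    - [[0,0,0.02],0,0]
    - [[0,0,0.02],0,0]
    - [[0,0,0.018],0,0]
    - [[0,0,0.01],0,0]

```text
t: 2.9
position: [0.4735, -0.0627, 0.1142]
ee_rot: [-0.001, 0.725, 0.689, -0.0]
ft_force: [0.1, 0.7, -0.4]
finger_gap: 0.0883
```

>>> arm_command:
  rows:
    - [[0,0,0],0,0]
    - [[0,0,0],0,0]
    - [[0,0,0],0,100]
    - [[0,0,0],0,130]
    - [[0,0,0],0,150]

```text
t: 3.32
position: [0.4744, -0.0631, 0.1165]
ee_rot: [0.001, 0.725, 0.689, 0.0]
ft_force: [0.3, -0.7, -0.1]
finger_gap: 0.0699
```

Run:
```python
from rig import *
import cv2
o=get_obs();print(o['t'],o['position'],o['ee_rot'],o['ft_force'],o['finger_gap'])
for n in('wrist','side'):
    f=grab_frame(n); cv2.imwrite(f'pics/{n}3.png',f['color'])
```

```text
3.3167 [ 0.47438992 -0.06308507  0.11651088] [6.85422907e-04 7.25233157e-01 6.88502937e-01 3.23191137e-04] [ 0.2750997  -0.7289255  -0.13212758] 0.06986590911582083
```

View pics/wrist3.png

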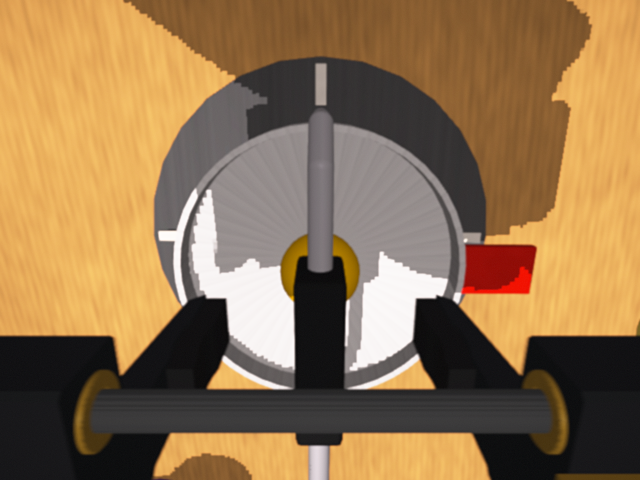

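The block (columns 296–345, centre 320) is centred between the fingers (229 and 413, middle 321). I'm closing in steps.

>>> arm_command:
  rows:
    - [[0,0,0],0,170]
    - [[0,0,0],0,185]
    - [[0,0,0],0,195]
    - [[0,0,0],0,200]
    - [[0,0,0],0,205]

```text
t: 3.83
position: [0.474, -0.063, 0.1157]
ee_rot: [0.0, 0.725, 0.689, -0.0]
ft_force: [-0.3, -0.0, 0.7]
finger_gap: 0.0292
```

>>> arm_command:
  rows:
    - [[0,0,0],0,220]
    - [[0,0,0],0,240]
    - [[0,0,0],0,255]
    - [[0,0,0],0,255]
    - [[0,0,0],0,255]

```text
t: 4.25
position: [0.474, -0.063, 0.1157]
ee_rot: [-0.0, 0.725, 0.688, -0.0]
ft_force: [-0.5, -0.2, -0.8]
finger_gap: 0.0154
```

>>> arm_command:
  rows:
    - [[0,0,0],0,255]
    - [[0,0,0],0,255]
    - [[0,0,0],0,255]
    - [[0,0,0],0,255]
    - [[0,0,0],0,255]

```text
t: 4.67
position: [0.474, -0.063, 0.1157]
ee_rot: [-0.0, 0.725, 0.688, -0.0]
ft_force: [-0.3, -0.6, -0.7]
finger_gap: 0.0156
```

Gripped (gap 15.6 mm). Now lifting gently.

>>> arm_command:
  rows:
    - [[0,0,-0.0005],0,255]
    - [[0,0,-0.001],0,255]
    - [[0,0,-0.0015],0,255]
    - [[0,0,-0.002],0,255]
    - [[0,0,-0.003],0,255]

```text
t: 5.08
position: [0.4739, -0.0629, 0.1237]
ee_rot: [-0.0, 0.725, 0.688, -0.0]
ft_force: [0.4, 0.1, -3.1]
finger_gap: 0.0155
```

>>> arm_command:
  rows:
    - [[0,0,-0.004],0,255]
    - [[0,0,-0.004],0,255]
    - [[0,0,-0.004],0,255]
    - [[0,0,-0.004],0,255]
    - [[0,0,-0.004],0,255]

```text
t: 5.5
position: [0.474, -0.0629, 0.1442]
ee_rot: [0.0, 0.725, 0.688, 0.0]
ft_force: [-0.4, -1.0, -4.3]
finger_gap: 0.0156
```

Run:
```python
from rig import *
import cv2
import numpy as np
o=get_obs();print(o['t'],o['position'],o['ft_force'],o['wrist_torque'],o['finger_gap'])
f=grab_frame('wrist');g=grab_frame('side')
cv2.imwrite('pics/m4.png',np.hstack([cv2.resize(f['color'],(400,300)),cv2.resize(g['color'][150:390,180:500],(400,300))]))
```

```text
5.5 [ 0.47403793 -0.06294569  0.14421946] [-0.42480374 -0.97693498 -4.30943177] [-0.00535715  0.03403046 -0.06525855] 0.015593518978507427
```

View pics/m4.png

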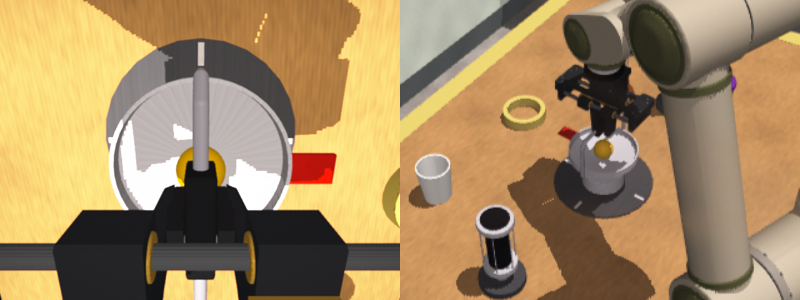

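The dish is off the stand and level, and the ball is in the middle under the block (about (200,168) in the left half). The weight reads about 4 N. Continuing to a total lift of about 85 mm.

>>> arm_command:
  rows:
    - [[0,0,-0.004],0,255]
    - [[0,0,-0.004],0,255]
    - [[0,0,-0.004],0,255]
    - [[0,0,-0.004],0,255]
    - [[0,0,-0.004],0,255]

```text
t: 6.02
position: [0.474, -0.063, 0.1642]
ee_rot: [0.0, 0.725, 0.688, 0.0]
ft_force: [-0.5, 0.6, -2.9]
finger_gap: 0.0158
```

>>> arm_command:
  rows:
    - [[0,0,-0.004],0,255]
    - [[0,0,-0.004],0,255]
    - [[0,0,-0.004],0,255]
    - [[0,0,-0.004],0,255]
    - [[0,0,-0.004],0,255]

```text
t: 6.43
position: [0.474, -0.063, 0.1841]
ee_rot: [0.0, 0.725, 0.688, -0.0]
ft_force: [0.4, 0.5, -3.5]
finger_gap: 0.0153
```

>>> arm_command:
  rows:
    - [[0,0,-0.004],0,255]
    - [[0,0,-0.004],0,255]
    - [[0,0,-0.003],0,255]
    - [[0,0,-0.002],0,255]
    - [[0,0,-0.001],0,255]

```text
t: 6.85
position: [0.4741, -0.063, 0.198]
ee_rot: [0.0, 0.725, 0.688, 0.0]
ft_force: [-0.9, -0.2, -4.3]
finger_gap: 0.0153
```

```bash
cat > chk.py <<'E'
from rig import *
from h import *
import cv2,sys
o=get_obs();print(o['t'],o['position'].round(4),o['ee_rot'].round(4),o['qpos'].round(3),o['ft_force'].round(1),o['finger_gap'])
f=grab_frame('wrist');g=grab_frame('side');s=grab_frame('scene')
cv2.imwrite(sys.argv[1],np.vstack([np.hstack([cv2.resize(f['color'],(400,300)),cv2.resize(g['color'][150:390,180:500],(400,300))]),cv2.resize(s['color'][120:300,90:570],(800,300))]))
T=o['position']
for n,im in(('wrist',f),('side',g),('scene',s)):
    P,r,c=pts(im,np.ones((480,640),bool));C=im['color'].astype(int)[r,c]
    q=P-T; rad=np.hypot(q[:,0],q[:,1])
    m=(rad<.115)&(rad>.07)&(P[:,2]>.05)&(C[:,2]>90)&(C[:,1]<50)&(C[:,0]<50)
    if m.sum()>5: d=q[m].mean(0);print(n,'tab',m.sum(),P[m].mean(0).round(4),'ang',np.degrees(np.arctan2(d[1],d[0])).round(2))
    m=(rad<.06)&(q[:,2]<-.02)&(q[:,2]>-.09)&(C[:,2]-C[:,0]>80)&(C[:,1]>.5*C[:,2])
    if m.sum()>5: print(n,'ball',m.sum(),P[m].mean(0).round(4))
    rimz=T[2]+.019-.095+.028
    m=(rad<.078)&(rad>.064)&(abs(P[:,2]-rimz)<.012)&(C.min(1)>70)
    if m.sum()>30:
        p=P[m]; A=np.c_[p[:,:2]-T[:2],np.ones(len(p))]
        k=np.linalg.lstsq(A,p[:,2],rcond=None)[0]; print(n,'rimplane tilt deg x,y',np.degrees(k[:2]).round(2),'z',k[2].round(4),'exp',rimz.round(4))
    cvn=s['color']
E
python3 chk.py pics/m5.png
```

```text
6.85 [ 0.4741 -0.063   0.198 ] [2.000e-04 7.252e-01 6.885e-01 1.000e-04] [-0.378  0.248  1.695 -0.     1.198 -0.326] [-0.9 -0.2 -4.3] 0.015273828582124527
wrist tab 3141 [ 0.564  -0.0677  0.1458] ang -2.99
wrist ball 1653 [ 0.4744 -0.056   0.1573]
wrist rimplane tilt deg x,y [0.11 2.15] z 0.1467 exp 0.15
side tab 78 [ 0.5665 -0.0685  0.1465] ang -3.4
side ball 181 [ 0.4702 -0.0575  0.1582]
side rimplane tilt deg x,y [ 0.03 -0.21] z 0.1464 exp 0.15
scene tab 36 [ 0.5703 -0.0751  0.1456] ang -7.16
scene rimplane tilt deg x,y [ 0.68 -0.24] z 0.1458 exp 0.15
```

View pics/m5.png

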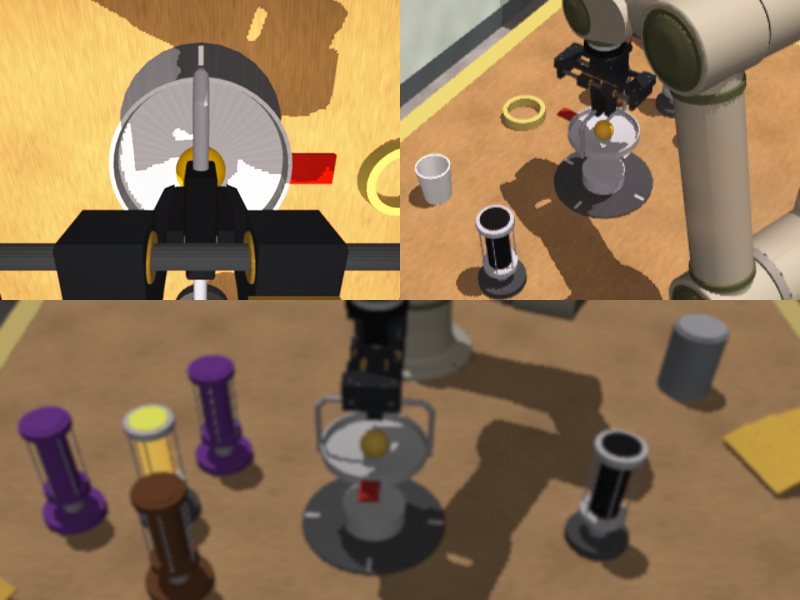

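Raised 82 mm, level, ball centred; tab at −3.0°. The target direction is about −92.6°, so the tool turns +1.564 rad (clockwise from above), smoothly.

>>> arm_command:
  rows:
    - [[0,0,0],0.005,255]
    - [[0,0,0],0.01,255]
    - [[0,0,0],0.02,255]
    - [[0,0,0],0.03,255]
    - [[0,0,0],0.04,255]

```text
t: 7.42
position: [0.474, -0.063, 0.1976]
ee_rot: [-0.0, 0.761, 0.649, -0.0]
ft_force: [0.3, -0.3, -3.2]
finger_gap: 0.0157
```

>>> arm_command:
  rows:
    - [[0,0,0],0.04,255]
    - [[0,0,0],0.04,255]
    - [[0,0,0],0.04,255]
    - [[0,0,0],0.04,255]
    - [[0,0,0],0.04,255]

```text
t: 7.83
position: [0.474, -0.0629, 0.1976]
ee_rot: [-0.0, 0.822, 0.569, -0.0]
ft_force: [0.1, -0.0, -3.6]
finger_gap: 0.0157
```

```bash
python3 chk.py pics/m6.png
```

```text
7.8333 [ 0.474  -0.0629  0.1976] [-1.000e-04  8.223e-01  5.690e-01 -1.000e-04] [-0.378  0.248  1.696  0.     1.198 -0.018] [ 0.1 -0.  -3.6] 0.015749541002444023
wrist tab 3165 [ 0.5582 -0.0949  0.1454] ang -20.76
wrist ball 1608 [ 0.4761 -0.0563  0.1572]
wrist rimplane tilt deg x,y [0.82 2.12] z 0.1463 exp 0.1496
side tab 68 [ 0.5621 -0.0965  0.1459] ang -20.87
side ball 177 [ 0.4693 -0.0566  0.1586]
side rimplane tilt deg x,y [ 0.54 -0.36] z 0.1464 exp 0.1496
scene tab 111 [ 0.5571 -0.0966  0.1456] ang -22.05
scene rimplane tilt deg x,y [ 0.6  -0.44] z 0.1455 exp 0.1496
```

View pics/m6.png

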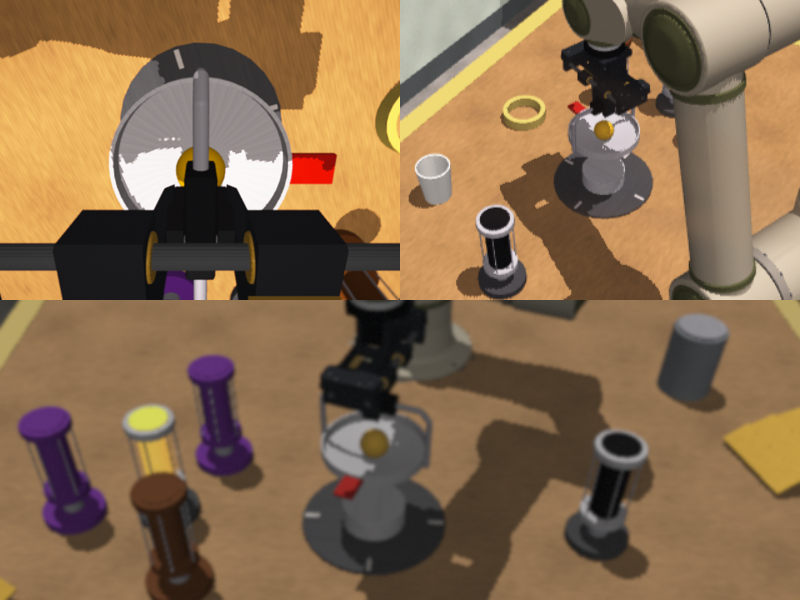

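The tab is turning toward the lit lamp (−20.8°), with the ball still centred. Continuing.

>>> arm_command:
  rows:
    - [[0,0,0],0.04,255]
    - [[0,0,0],0.04,255]
    - [[0,0,0],0.04,255]
    - [[0,0,0],0.04,255]
    - [[0,0,0],0.04,255]

```text
t: 8.4
position: [0.474, -0.063, 0.1977]
ee_rot: [-0.0, 0.875, 0.485, -0.0]
ft_force: [0.8, 0.6, -2.7]
finger_gap: 0.0158
```

>>> arm_command:
  rows:
    - [[0,0,0],0.04,255]
    - [[0,0,0],0.04,255]
    - [[0,0,0],0.04,255]
    - [[0,0,0],0.04,255]
    - [[0,0,0],0.04,255]

```text
t: 8.82
position: [0.474, -0.0629, 0.1977]
ee_rot: [-0.0, 0.919, 0.395, -0.0]
ft_force: [-0.8, -0.2, -3.5]
finger_gap: 0.0157
```

>>> arm_command:
  rows:
    - [[0,0,0],0.04,255]
    - [[0,0,0],0.04,255]
    - [[0,0,0],0.04,255]
    - [[0,0,0],0.04,255]
    - [[0,0,0],0.04,255]

```text
t: 9.23
position: [0.474, -0.0629, 0.1977]
ee_rot: [-0.0, 0.953, 0.302, -0.0]
ft_force: [0.5, 0.1, -4.6]
finger_gap: 0.0158
```

>>> arm_command:
  rows:
    - [[0,0,0],0.04,255]
    - [[0,0,0],0.04,255]
    - [[0,0,0],0.04,255]
    - [[0,0,0],0.04,255]
    - [[0,0,0],0.04,255]

```text
t: 9.65
position: [0.474, -0.063, 0.1977]
ee_rot: [-0.0, 0.979, 0.205, -0.0]
ft_force: [0.8, -0.9, -3.3]
finger_gap: 0.0155
```

>>> arm_command:
  rows:
    - [[0,0,0],0.04,255]
    - [[0,0,0],0.04,255]
    - [[0,0,0],0.04,255]
    - [[0,0,0],0.04,255]
    - [[0,0,0],0.04,255]

```text
t: 10.07
position: [0.474, -0.063, 0.1977]
ee_rot: [0.0, 0.994, 0.106, -0.0]
ft_force: [0.1, -0.1, -3.7]
finger_gap: 0.0154
```

>>> arm_command:
  rows:
    - [[0,0,0],0.04,255]
    - [[0,0,0],0.04,255]
    - [[0,0,0],0.04,255]
    - [[0,0,0],0.04,255]
    - [[0,0,0],0.04,255]

```text
t: 10.48
position: [0.474, -0.063, 0.1977]
ee_rot: [0.0, 1.0, 0.006, -0.0]
ft_force: [0.2, -0.4, -2.8]
finger_gap: 0.0158
```

>>> arm_command:
  rows:
    - [[0,0,0],0.03,255]
    - [[0,0,0],0.015,255]
    - [[0,0,0],0.008,255]
    - [[0,0,0],0.004,255]
    - [[0,0,0],0.002,255]

```text
t: 10.9
position: [0.474, -0.063, 0.1977]
ee_rot: [0.0, 1.0, -0.022, -0.0]
ft_force: [-0.5, 0.3, -2.5]
finger_gap: 0.0158
```

```bash
python3 chk.py pics/m7.png
python3 - <<'E'
from rig import *
from h import *
import cv2
T=get_obs()['position']
for n in('scene','wrist'):
    f=grab_frame(n);P,r,c=pts(f,np.ones((480,640),bool));C=f['color'].astype(int)[r,c]
    L=np.hypot(P[:,0]-.461,P[:,1]+.363)<.07
    for nm,m in(('cap',L&(P[:,2]>.165)&(P[:,2]<.18)),('disc',L&(P[:,2]>.165)&(C[:,2]>150)&(C[:,1]>150)&(C[:,0]<120)),('foot',L&(P[:,2]>.004)&(P[:,2]<.03))):
        if m.sum()>10:
            (x,y),R=cv2.minEnclosingCircle(P[m][:,:2].astype('f4'));print(n,nm,m.sum(),round(x,4),round(y,4),round(R,4),P[m].mean(0).round(4),'ang',np.degrees(np.arctan2(y-T[1],x-T[0])).round(2))
E
```

```text
10.9 [ 0.474  -0.063   0.1977] [ 0.      0.9997 -0.0224 -0.    ] [-0.378  0.248  1.695 -0.     1.198  1.238] [-0.5  0.3 -2.5] 0.01582247116237933
wrist tab 3101 [ 0.4695 -0.1528  0.1457] ang -92.85
wrist ball 1654 [ 0.4807 -0.0627  0.1571]
wrist rimplane tilt deg x,y [ 2.2  -0.04] z 0.1462 exp 0.1497
side tab 65 [ 0.4689 -0.157   0.1461] ang -93.13
side ball 180 [ 0.4688 -0.0559  0.1577]
side rimplane tilt deg x,y [0.28 0.85] z 0.1456 exp 0.1497
scene tab 88 [ 0.4712 -0.1523  0.1456] ang -91.79
scene rimplane tilt deg x,y [ 0.39 -0.2 ] z 0.1452 exp 0.1497
scene cap 514 0.4613 -0.3648 0.036 [ 0.4659 -0.362   0.1722] ang -92.41
scene disc 260 0.4552 -0.3624 0.0312 [ 0.4591 -0.3646  0.1733] ang -93.6
scene foot 166 0.4651 -0.3485 0.0547 [ 0.4648 -0.3365  0.0144] ang -91.78
wrist foot 123 0.4521 -0.3236 0.0152 [ 0.4527 -0.3216  0.006 ] ang -94.8
```

View pics/m7.png

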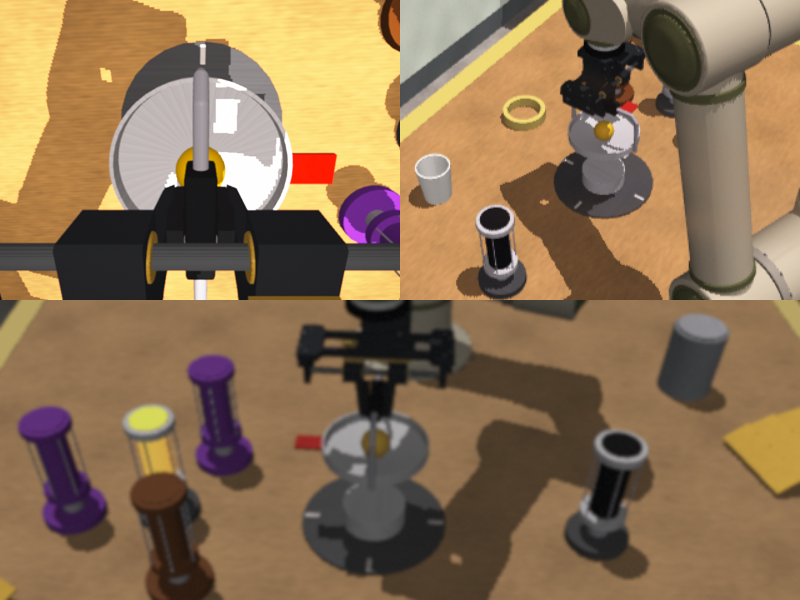

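The tab is at about −92.7° and the lamp at −92.4° to −93.6°. I'll let it settle, then hand in.

>>> arm_command:
  rows:
    - [[0,0,0],0,255]
    - [[0,0,0],0,255]
    - [[0,0,0],0,255]
    - [[0,0,0],0,255]
    - [[0,0,0],0,255]

```text
t: 11.57
position: [0.474, -0.063, 0.1977]
ee_rot: [0.0, 1.0, -0.023, 0.0]
ft_force: [0.7, -0.1, -2.9]
finger_gap: 0.0155
```

>>> arm_command:
  rows:
    - [[0,0,0],0,255]
    - [[0,0,0],0,255]
    - [[0,0,0],0,255]
    - [[0,0,0],0,255]
    - [[0,0,0],0,255]

```text
t: 11.98
position: [0.474, -0.0629, 0.1977]
ee_rot: [-0.0, 1.0, -0.023, 0.0]
ft_force: [0.2, 0.3, -2.7]
finger_gap: 0.0154
```

```bash
python3 chk.py pics/m8.png; python3 -c "
from rig import *
print(hand_in())"
```

```text
11.9833 [ 0.474  -0.0629  0.1977] [-0.      0.9997 -0.0226  0.    ] [-0.378  0.248  1.695  0.     1.198  1.238] [ 0.2  0.3 -2.7] 0.015387913263284606
wrist tab 3112 [ 0.4695 -0.1528  0.1457] ang -92.88
wrist ball 1651 [ 0.4807 -0.0627  0.1572]
wrist rimplane tilt deg x,y [ 2.28 -0.12] z 0.1462 exp 0.1497
side tab 65 [ 0.4689 -0.1571  0.146 ] ang -93.08
side ball 180 [ 0.4685 -0.0557  0.158 ]
side rimplane tilt deg x,y [0.18 0.53] z 0.1461 exp 0.1497
scene tab 88 [ 0.471  -0.1524  0.1456] ang -91.91
scene rimplane tilt deg x,y [ 0.32 -0.1 ] z 0.1454 exp 0.1497
the job is handed in; nothing more can be done
None
```

I pinched the dish by its grip block, lifted it 82 mm, turned it a quarter turn clockwise and handed in at about 12 s, still holding it over the stand. The red tab now points at the lit yellow lamp on the robot's right. Nothing else was touched, going by the pictures.

- **Aim:** the tab is at about −92.6° (−91.9° to −93.1° across the three cameras). The lamp's cap and glowing disc read −92.4° to −93.6°. Fits to the lamp's foot read −91.8° and −94.8°, but the foot was only partly visible, so I gave those less weight.
- **Level:** the side and scene cameras put the rim within about 0.6° of level. The wrist camera reads 2.2° of tilt, but that tilt stays in the camera's own view direction as the dish turns, and the wrist view does not see the whole rim, so I take it as a measuring error.
- **Ball and hold:** the ball sat in the middle at every look. The last two readings, taken over a second of holding still, showed the arm and grip steady.

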